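# Stack the spacers on a copying stand's eccentric pin

### The arm

A 7-joint arm with a two-finger parallel gripper is mounted at the origin on the work surface. World frame = base frame: x ahead of the robot, y to its left, z up, the work surface at z = 0. Lengths are in m, angles in rad, forces in N, time in s.
With the tool pointing down it reaches from about 0.425 to 0.875 m from the base axis. Payload 9.9 kg.
Tool frame: the origin (TCP) lies between the finger pads; the fingertips stand 8 mm ahead of it and the grasp point (between the pads) lies 11 mm behind it; z points along the fingers, y is the direction in which the jaws open and shut (so a half turn about z gives the same grasp; the last joint's range is limited). The gripper opens to 85 mm and grips with 20 to 120 N. Pads are 22 mm wide; open, the fingers measure 114 mm over their backs; the gripper's body (76 mm by 85 mm) begins 54 mm behind the grasp point. The pads swing forward as they close: fully open they stand 13 mm farther back than shut.
Start: joints at [1.226, 0.576, 0.025, 1.437, -0.015, 1.129, -0.057], TCP at [0.174, -0.652, 0.239] pointing down, gripper open.
Joint ranges: [-2.76, 2.76], [-0.34, 2.15], [-1.52, 1.57], [0.19, 2.46], [-1.09, 4.23], [0.17, 1.99], [-2.82, 2.82]. Speed limits (rad/s): [2.22, 2.22, 3.01, 3.01, 3.14, 3.14, 3.14].

### API

Orientations are given as a unit quaternion [x, y, z, w].
In Python, from station import get_obs, eyes, close_job gives the robot as it stands.
- The arm moves only by the tool jog_arm, never from a script. Its argument "rows" is a list that holds one entry, the list of rows, each a list of 5 numbers: the shift along the tool's x, y, z in units of 30 mm (1.0 is 30 mm), then the turn about the tool's z in units of 5 degrees (1.0 is 5 degrees), then the closure, from -1 (fully open) to 1 (shut), so that 0 is half open. A call has 1 to 10 rows; each row is the pose to reach, as a shift and turn from the pose commanded when the call began, along the tool's axes at that moment; what a row does not reach only later rows make up. A row lasts 1/12 s, in which the tool goes at most 41.7 mm and 7.16 degrees, less where a joint would pass 70% of its speed; a pose out of reach is approached as far as the arm can. A call with a gripper value outside its range is refused whole. The fingers move at their own pace and stop on an object; the grip force is fixed at half the most. Time passes only in rows, so rows that repeat a pose let the fingers close. It gives the time, the measured TCP pose, the force and the opening at its end, in the units of the state.
- get_obs(): the state, without advancing time (a new reading comes with each control period).
- eyes.camera(name): name is "scene" or "top" or "wrist"; returns a dict with "img" (400x640x3 uint8, red, green, blue), "z_map" (400x640 float32, m along the optical axis (not along the pixel's ray), 0 where there is no reading), "mtx" (3x3 intrinsics, pixels), "k1" (the pictures are not rectified: a ray, as slopes to the right and down, at radius r is drawn at 1 + k1 r^2 times it, then the intrinsics apply), "T" (4x4, takes a point from camera to world coordinates); the wrist camera has in their place "tool_from_camera" (4x4, takes a point from camera to tool coordinates, whose origin is the TCP and whose axes are the flange's). Camera axes: x right, y down, z forward; pixel columns grow to the right and rows downward; lengths in m; the calibration is good to about 2 mm. A picture is of the moment at which its call begins: read the wrist's pose just before it.
- close_job(): hands the job in, once; it reports no verdict.
The state is a dict: "time": time; "qpos": joint angles; "joint_vel": joint speeds; "tau": joint torques, N m; "ee_pos": TCP position; "orientation": TCP orientation; "force": force on the tool from outside, world axes, zero at the start; "wrist_torque": the same for the moment, N m; "opening": opening from 0.0 (shut) to 1.0 (fully open).
Only numpy, scipy, OpenCV 4.12 (cv2) and the standard library are available. Lean on these libraries where they do the work, as an engineer would, in place of code of your own. Each camera call takes 0.05 s, during which the arm holds its last target.

### The job

Thread the three steel spacers onto the copying stand's upright pin, one at a time, the widest first, then the middle one, then the narrowest, each let go flat and fully home on what is below it. The pin stands a little off the middle of its flange, so feel for it gently: do not force a spacer against the pin, ram it or let it drop. Leave the magnifier, the film canister and the notebook where they are.

Things in the scene. Friction and masses are not known exactly. Their poses are not given: they have to be found in the camera images.
- baseboard: Wooden board, 200 x 260 x 18 mm, fixed; origin: centre of its underside, z up, x along the 200 mm side. In its middle a round dark steel flange, 72 mm across, 6 mm thick, from which an upright steel pin rises: 14 mm diameter, top 62 mm above the flange face (86 mm above the table), top edge bevelled 1.5 mm wide, 2.5 mm high. More than 40 N between a spacer and pin, flange or another spacer mars them.
- seat (a point): Centre of the round flange on its upper face (24 mm above the table), where the lowest spacer rests; z up. The pin is eccentric: its axis is vertical but stands 5 mm sideways of this point, in a direction that differs every time and is not measured. The pin does not turn or give.
- wide_centre (a point): The wide spacer: a plain steel ring lying flat on the table, 58 mm outside diameter, 18 mm high, with a 16.4 mm bore right through, about 200 g. The point is its centre, half-way up (9 mm above its underside), on the bore's axis; z is that axis.
- middle_centre (a point): The middle spacer: a plain steel ring lying flat on the table, 46 mm outside diameter, 16 mm high, with a 16.4 mm bore right through, about 120 g. The point is its centre, half-way up (8 mm above its underside), on the bore's axis; z is that axis.
- narrow_centre (a point): The narrow spacer: a plain steel ring lying flat on the table, 34 mm outside diameter, 14 mm high, with a 16.4 mm bore right through, about 60 g. The point is its centre, half-way up (7 mm above its underside), on the bore's axis; z is that axis.
- loupe: Bystander: a black magnifier standing on the table, 44 mm across, 44 mm high; origin at the centre of its underside.
- film_can: Bystander: a grey film canister with a black cap, 34 mm across, 51 mm high; origin at the centre of its underside.
- book: Bystander: a small closed notebook, 85 x 115 x 21 mm, lying on the table; origin at the centre of its underside.

How it is judged:
By the outcome, as a careful person would: the job done as asked, in the order asked, and still so for the second after the job is handed in, with the robot touching nothing.
It also fails if it takes over 72 s, if anything falls off the work surface, if the arm or the gripper's body presses on something with over 40 N, if the wrist force passes 120 N, or if a joint passes its speed limit or range.

## Working session

There is one attempt and no reset: what is moved stays moved. The work goes in short steps, Python scripts to look and compute and a tool call to move; the robot and the scene stay as the last step left them, time stands still between calls to the robot, and variables do not carry over. Pictures are saved under pics/ and viewed, and the job is handed in when it is done.

Besides the shell and the picture viewer there is one more tool, called after "Emit:" in YAML: its name, and indented under it one key for each argument. jog_arm: Moves the arm, as the interface text tells. Its arguments: {"type":"object","properties":{"rows":{"type":"array","items":{"type":"array","items":{"type":"array","items":{"type":"number"}}}}},"required":["rows"]}

```bash
ls; mkdir -p pics; python3 - <<'E'
from station import get_obs, eyes
import cv2,numpy as np
o=get_obs(); print({k:np.round(v,4).tolist() for k,v in o.items()})
for n in ("scene","top","wrist"):
    c=eyes.camera(n); cv2.imwrite(f"pics/{n}0.png",c["img"][:,:,::-1]); np.savez(f"pics/{n}0.npz",**c)
    print(n,np.round(c["mtx"],1).tolist(),c["k1"],np.round(c.get("T",c.get("tool_from_camera")),4).tolist())
E
```

```text
pics
{'time': 0.0, 'qpos': [1.2262, 0.5765, 0.0248, 1.4379, -0.015, 1.1291, -0.0565], 'joint_vel': [0.0007, -0.0006, -0.0002, -0.0012, -0.0008, 0.0015, 0.0013], 'tau': [-0.0009, -76.5763, 2.2498, -28.5967, 0.0152, 0.0127, 0.0001], 'ee_pos': [0.1739, -0.6517, 0.2384], 'orientation': [0.9915, 0.1301, -0.0002, -0.0009], 'force': [0.2444, 0.4147, 0.2556], 'wrist_torque': [0.002, 0.0344, 0.0079], 'opening': 0.9982}
scene [[434.3, 0.0, 317.2], [0.0, 434.3, 206.4], [0.0, 0.0, 1.0]] -0.10005199221939871 [[-0.6033, 0.5657, -0.5622, 1.1011], [0.7975, 0.4252, -0.428, 0.3564], [-0.0031, -0.7066, -0.7076, 0.6757], [0.0, 0.0, 0.0, 1.0]]
top [[362.5, 0.0, 319.3], [0.0, 362.5, 195.6], [0.0, 0.0, 1.0]] 0.027078694327481553 [[-0.012, -0.9892, 0.146, 0.4997], [-0.9998, 0.0144, 0.015, -0.0443], [-0.0169, -0.1458, -0.9892, 0.7501], [0.0, 0.0, 0.0, 1.0]]
wrist [[314.7, 0.0, 317.9], [0.0, 314.7, 200.8], [0.0, 0.0, 1.0]] -0.023604265166946855 [[0.0006, -0.9634, -0.268, 0.0674], [1.0, 0.0004, 0.0007, 0.0001], [-0.0006, -0.268, 0.9634, -0.1334], [0.0, 0.0, 0.0, 1.0]]
```

View pics/scene0.png

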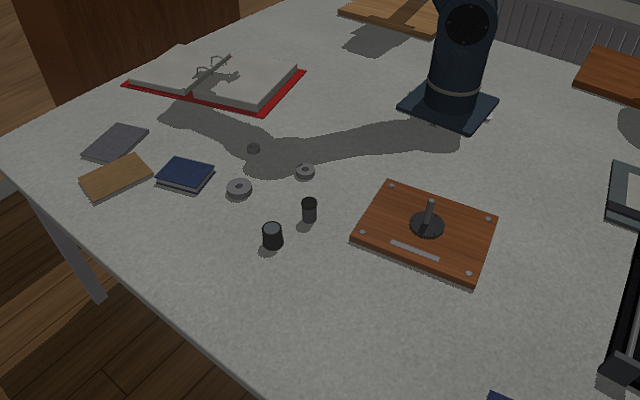

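View pics/top0.png

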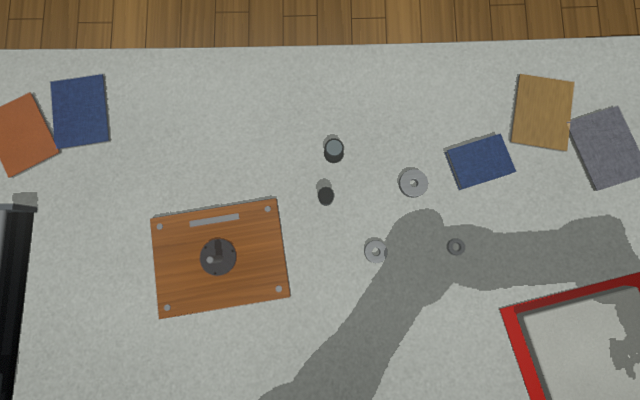

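View pics/wrist0.png

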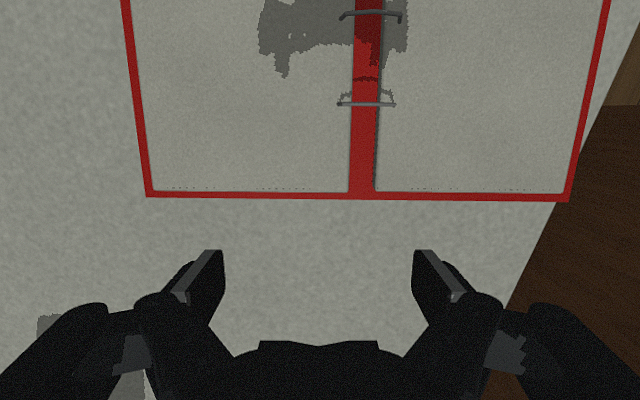

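The top view shows the wide ring at about (413,182), the middle one at (375,251), the narrow one at (456,247) in shadow, and the flange with its pin at (218,257). The loupe is at (333,150), the film can at (325,193) and the notebook at (480,161). Next I'll measure them.

```bash
cat > h.py <<'E'
import numpy as np,cv2
def und(c,uv):
    uv=np.atleast_2d(np.float64(uv)); m=c["mtx"]; d=np.array([float(c["k1"]),0,0,0,0])
    return cv2.undistortPoints(uv.reshape(-1,1,2),m,d).reshape(-1,2)
def cast(c,uv,z,T=None):
    T=c["T"] if T is None else T
    s=und(c,uv); r=np.c_[s,np.ones(len(s))]@T[:3,:3].T; o=T[:3,3]
    return o+r*((z-o[2])/r[:,2])[:,None]
def pts(c,T=None):
    T=c["T"] if T is None else T
    h,w=c["z_map"].shape; v,u=np.mgrid[:h,:w]
    s=und(c,np.c_[u.ravel(),v.ravel()]); z=c["z_map"].ravel()
    p=np.c_[s*z[:,None],z]@T[:3,:3].T+T[:3,3]; p[z==0]=np.nan
    return p.reshape(h,w,3)
def proj(c,p,T=None):
    T=c["T"] if T is None else T
    q=(np.atleast_2d(p)-T[:3,3])@T[:3,:3]; s=q[:,:2]/q[:,2:]; r2=(s**2).sum(1,keepdims=True)
    s=s*(1+float(c["k1"])*r2); return s*[c["mtx"][0,0],c["mtx"][1,1]]+[c["mtx"][0,2],c["mtx"][1,2]]
def quat(q):
    from scipy.spatial.transform import Rotation as R; return R.from_quat(q).as_matrix()
def wristT(o,c):
    T=np.eye(4);T[:3,:3]=quat(o["orientation"]);T[:3,3]=o["ee_pos"]; return T@c["tool_from_camera"]
E
python3 - <<'E'
from h import *
out=[]
for n,cs in (("top",[(413,182),(375,251),(456,247),(218,257)]),("scene",[(239,188),(305,172),(253,149),(428,220)])):
    c=dict(np.load(f"pics/{n}0.npz")); P=pts(c)
    row=[]
    for u,v in cs:
        s=P[v-16:v+17,u-16:u+17]
        z=s[...,2]; print(n,(u,v),"z pct",np.round(np.nanpercentile(z,[2,10,30,50,70,90,98]),4))
        for h in ([0.018],[0.016],[0.014],[0.024])[cs.index((u,v))]:
            k=np.abs(z-h)<0.004; print("  xy mean at top",np.round(np.median(s[k],0),4),np.round(s[k].min(0),4),np.round(s[k].max(0),4),k.sum())
        im=c["img"][v-25:v+25,u-25:u+25,::-1]; row.append(cv2.resize(im,(200,200),interpolation=cv2.INTER_NEAREST))
    out.append(np.hstack(row))
cv2.imwrite("pics/crop0.png",np.vstack(out))
E
```

```text
top (413, 182) z pct [-0.0023 -0.0008  0.0007  0.0153  0.0176  0.019   0.02  ]
  xy mean at top [ 0.6327 -0.2258  0.0179] [ 0.6044 -0.2535  0.0142] [ 0.6608 -0.1981  0.0211] 567
top (375, 251) z pct [-0.0022 -0.0013 -0.0001  0.0009  0.0141  0.0165  0.0179]
  xy mean at top [ 0.4946 -0.1443  0.0159] [ 0.4731 -0.1671  0.0121] [ 0.5166 -0.1229  0.0199] 363
top (456, 247) z pct [-0.0024 -0.0014 -0.0004  0.0005  0.0015  0.0134  0.0155]
  xy mean at top [ 0.5029 -0.3047  0.0137] [ 0.4873 -0.3216  0.01  ] [ 0.519  -0.2876  0.0176] 183
top (218, 257) z pct [0.0168 0.0208 0.0229 0.0238 0.0246 0.0337 0.0848]
  xy mean at top [0.4905 0.1672 0.0238] [0.4557 0.1364 0.0201] [0.5187 0.2028 0.028 ] 864
scene (239, 188) z pct [-0.0034 -0.0024 -0.0012  0.0001  0.0141  0.017   0.0184]
  xy mean at top [ 0.6324 -0.2238  0.0165] [ 0.6031 -0.2529  0.0141] [ 0.6602 -0.1956  0.0202] 327
scene (305, 172) z pct [-0.0034 -0.0025 -0.0014 -0.0007  0.0005  0.0142  0.0161]
  xy mean at top [ 0.4943 -0.1405  0.0147] [ 0.4711 -0.1647  0.012 ] [ 0.516  -0.1188  0.0181] 174
scene (253, 149) z pct [-0.0035 -0.0026 -0.0016 -0.0009 -0.      0.004   0.0134]
  xy mean at top [ 0.5009 -0.3019  0.0129] [ 0.4856 -0.321   0.0102] [ 0.5183 -0.2868  0.0158] 72
scene (428, 220) z pct [0.0155 0.0165 0.0204 0.0225 0.0235 0.0397 0.0725]
  xy mean at top [0.4901 0.1755 0.023 ] [0.4495 0.1354 0.0201] [0.5239 0.2077 0.0279] 632
```

View pics/crop0.png

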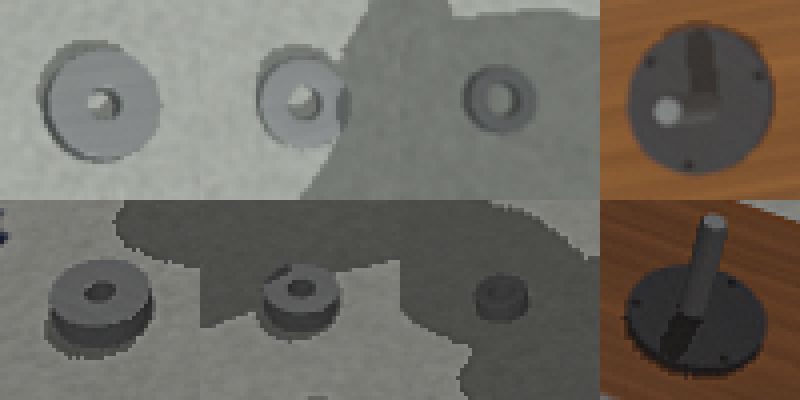

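```bash
cat >> h.py <<'E'
def goal(o,p,label=""):
    R=quat(o["orientation"]); d=R.T@(np.array(p)-o["ee_pos"]); print(label,"units",np.round(d/0.03,3))
E
python3 - <<'E'
from h import *
from station import get_obs
o=get_obs(); print(np.round(quat(o["orientation"]),3).tolist())
c=dict(np.load("pics/top0.npz")); P=pts(c)
print("book",np.round(cast(c,[(447,150),(500,135),(515,170),(460,188)],0.021),3).tolist())
print("loupe",np.round(cast(c,[(333,150)],0.044),3),"can",np.round(cast(c,[(325,195)],0.051),3), "redbinder",np.round(cast(c,[(500,308)],0.03),3))
# pin top
k=(P[...,2]>0.078)&(P[...,2]<0.092); k[:, :150]=0;k[:,300:]=0;k[:200]=0;k[300:]=0
print("pin top z",k.sum(),np.round(np.nanmedian(P[k],0),4)); v,u=np.nonzero(k);print("px",u.mean(),v.mean(),np.round(cast(c,[(u.mean(),v.mean())],0.086),4))
g=cv2.cvtColor(c["img"],cv2.COLOR_RGB2GRAY); b=(g>150); b[:, :195]=0;b[:,240:]=0;b[:240]=0;b[275:]=0
v,u=np.nonzero(b);print("bright",len(u),u.mean(),v.mean(),np.round(cast(c,[(u.mean(),v.mean())],0.086),4))
goal(o,[0.632,-0.226,0.13],"wide hover")
E
```

```text
[[0.966, 0.258, -0.0], [0.258, -0.966, 0.001], [-0.0, -0.001, -1.0]]
book [[0.698, -0.296, 0.021], [0.728, -0.406, 0.021], [0.654, -0.429, 0.021], [0.619, -0.317, 0.021]]
loupe [[ 0.696 -0.062  0.044]] can [[ 0.604 -0.045  0.051]] redbinder [[ 0.387 -0.372  0.03 ]]
pin top z 51 [0.4848 0.1654 0.0846]
px 209.80392156862746 258.7450980392157 [[0.4852 0.1652 0.086 ]]
bright 0 nan nan [[nan nan nan]]
wide hover units [18.411 -9.773  3.634]<stdin>:11: RuntimeWarning: Mean of empty slice.
  ret = ret.dtype.type(ret / rcount)
```

Emit:
jog_arm:
  rows:
    - [[1.2,-0.64,0.2,0,-1],[2.4,-1.28,0.4,0,-1],[3.6,-1.92,0.6,0,-1],[4.8,-2.56,0.8,0,-1],[6,-3.2,1,0,-1],[7.2,-3.84,1.3,0,-1],[8.4,-4.48,1.6,0,-1],[9.6,-5.12,1.9,0,-1],[10.8,-5.76,2.2,0,-1],[12,-6.4,2.5,0,-1]]

```text
time: 0.98
ee_pos: [0.473, -0.3726, 0.1639]
orientation: [0.992, 0.13, -0.0, -0.0]
force: [0.9, 0.5, -0.8]
opening: 0.998
```

Emit:
jog_arm:
  rows:
    - [[1.2,-0.64,0.2,0,-1],[2.4,-1.28,0.4,0,-1],[3.6,-1.92,0.6,0,-1],[4.8,-2.56,0.8,0,-1],[6,-3.2,1,0,-1],[6.4,-3.37,1.1,0,-1],[6.4,-3.37,1.1,0,-1],[6.4,-3.37,1.1,0,-1]]

```text
time: 1.65
ee_pos: [0.6315, -0.2261, 0.1306]
orientation: [0.991, 0.131, -0.001, -0.0]
force: [-0.8, -1.1, 0.2]
opening: 1.0
```

```bash
cat > look.py <<'E'
import sys
from h import *
from station import get_obs,eyes
def look(name):
    o=get_obs(); c=eyes.camera("wrist"); cv2.imwrite(f"pics/{name}.png",c["img"][:,:,::-1]); np.savez(f"pics/{name}.npz",**c,**{"o_"+k:v for k,v in o.items()})
    return o,c,wristT(o,c)
def st():
    o=get_obs(); print({k:np.round(o[k],4).tolist() for k in("time","ee_pos","orientation","force","wrist_torque","opening","qpos")}); return o
E
python3 - <<'E'
from look import *
o=st(); look("w1")
E
```

```text
{'time': 1.65, 'ee_pos': [0.6315, -0.2261, 0.1306], 'orientation': [0.9914, 0.131, -0.0006, -0.0002], 'force': [-0.7951, -1.0721, 0.2169], 'wrist_torque': [-0.0368, 0.0512, -0.0042], 'opening': 1.0001, 'qpos': [0.2712, 0.6679, 0.0045, 1.5765, -0.0035, 0.8985, -1.031]}
```

View pics/w1.png

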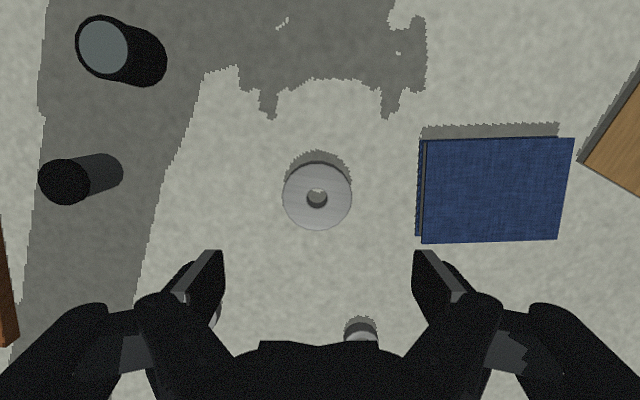

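The wrist view shows the wide ring at about (316,197), well clear of the notebook (right edge region from column 420). Fingers show at the bottom.

```bash
cat >> look.py <<'E'
def ring(c,T,uv,h,od,win=None,tol=0.0045):
    """top face at height h: mask by depth, hull, cast contour to plane, circle fit"""
    P=pts(c,T); z=P[...,2]; p0=cast(c,[uv],h,T)[0]
    k=(np.abs(z-h)<tol)&(np.hypot(P[...,0]-p0[0],P[...,1]-p0[1])<od*0.75)
    k=cv2.morphologyEx(k.astype(np.uint8),cv2.MORPH_OPEN,np.ones((3,3),np.uint8))
    cs,_=cv2.findContours(k,cv2.RETR_EXTERNAL,cv2.CHAIN_APPROX_NONE); ct=max(cs,key=cv2.contourArea)
    hull=cv2.convexHull(ct)[:,0,:]
    e=cv2.fitEllipse(ct); q=cast(c,ct[:,0,:],h,T)[:,:2]
    A=np.c_[2*q,np.ones(len(q))]; s=np.linalg.lstsq(A,(q**2).sum(1),rcond=None)[0]; r=np.sqrt(s[2]+s[:2]@s[:2])
    print("ring depth: circle",np.round(s[:2],4),"od",round(2*r,4),"medz",np.round(np.nanmedian(z[k>0]),4),"ell px",np.round(e[0],1),np.round(cast(c,[e[0]],h,T)[0],4))
    # bore centroid by rgb: top rim of bore
    return s[:2]
def edgecirc(c,T,uv,h,r_m,n=72,band=0.25,sign=0):
    """radial strongest-gradient circle on plane z=h about the guess, expected radius r_m"""
    g=cv2.GaussianBlur(cv2.cvtColor(c["img"],cv2.COLOR_RGB2GRAY).astype(np.float32),(3,3),0.7)
    ctr=cast(c,[uv],h,T)[0]
    for it in range(4):
        rr=np.linspace(r_m*(1-band),r_m*(1+band),41); out=[]
        for a in np.linspace(0,2*np.pi,n,endpoint=False):
            w=ctr+np.c_[np.cos(a)*rr,np.sin(a)*rr,0*rr]; px=proj(c,w,T).astype(np.float32)
            pr=cv2.remap(g,px[:,0].reshape(1,-1),px[:,1].reshape(1,-1),cv2.INTER_LINEAR)[0]
            d=np.gradient(pr); d=d*sign if sign else np.abs(d); i=d.argmax()
            out.append((w[i,0],w[i,1],d[i]))
        q=np.array(out); w=np.ones(len(q))
        for _ in range(6):
            A=np.c_[2*q[:,:2],np.ones(len(q))]; s=np.linalg.lstsq(A*w[:,None],(q[:,:2]**2).sum(1)*w,rcond=None)[0]
            r=np.sqrt(s[2]+s[:2]@s[:2]); e=np.abs(np.hypot(*(q[:,:2]-s[:2]).T)-r); w=(e<max(2*np.median(e),3e-4)).astype(float)
        ctr=np.array([*s[:2],h])
    print("edge circle",np.round(ctr,4),"diam",round(2*r,4),"inl",int(w.sum()),"px",np.round(proj(c,ctr,T)[0],1)); return ctr
E
python3 - <<'E'
from look import *
c=dict(np.load("pics/w1.npz")); o={k[2:]:v for k,v in c.items() if k.startswith("o_")}; T=wristT(o,c)
s=ring(c,T,(316,196),0.018,0.058); 
e=edgecirc(c,T,(316,196),0.018,0.029,sign=-1,band=.15); b=edgecirc(c,T,(316,197),0.018,0.0082,sign=-1)
edgecirc(c,T,(316,197),0.018,0.0082)
goal(o,[*e[:2],0.007],"edge"); goal(o,[*s,0.007],"depth")
E
```

```text
ring depth: circle [ 0.633  -0.2246] od 0.0561 medz 0.0167 ell px [316.3 196.3] [ 0.6338 -0.2244  0.018 ]
edge circle [ 0.6332 -0.2248  0.018 ] diam 0.0546 inl 58 px [316.6 197.1]
edge circle [ 0.6343 -0.2245  0.018 ] diam 0.0126 inl 56 px [316.5 195.7]
edge circle [ 0.6324 -0.2249  0.018 ] diam 0.0172 inl 54 px [316.4 198. ]
edge units [ 0.07  -0.025  4.12 ]
depth units [ 0.065 -0.032  4.12 ]
```

Emit:
jog_arm:
  rows:
    - [[0.06,-0.03,1,0,-1],[0.06,-0.03,2.1,0,-1],[0.06,-0.03,3.2,0,-1],[0.06,-0.03,3.8,0,-1],[0.06,-0.03,4.1,0,-1],[0.06,-0.03,4.1,0,-1]]

```text
time: 2.2
ee_pos: [0.6308, -0.2271, 0.0068]
orientation: [0.992, 0.129, -0.002, -0.0]
force: [-0.3, -0.1, 0.1]
opening: 1.0
```

Emit:
jog_arm:
  rows:
    - [[0,0,0,0,1],[0,0,0,0,1],[0,0,0,0,1],[0,0,0,0,1],[0,0,0,0,1]]

```text
time: 2.62
ee_pos: [0.6338, -0.2264, 0.0111]
orientation: [0.992, 0.13, 0.001, 0.001]
force: [-2.5, 1.5, 8.1]
opening: 0.648
```

```bash
python3 - <<'E'
from look import *
st()
E
```

```text
{'time': 2.6167, 'ee_pos': [0.6338, -0.2264, 0.0111], 'orientation': [0.9915, 0.13, 0.0014, 0.0008], 'force': [-2.5348, 1.5412, 8.117], 'wrist_torque': [0.034, 0.6292, 0.069], 'opening': 0.6478, 'qpos': [0.2734, 0.8129, -0.0004, 1.6561, 0.0012, 0.6694, -1.0379]}
```

Emit:
jog_arm:
  rows:
    - [[0,0,0,0,1],[0,0,0,0,1],[0,0,0,0,1]]

```text
time: 2.87
ee_pos: [0.6338, -0.2265, 0.0112]
orientation: [0.992, 0.13, 0.001, 0.001]
force: [-3.6, 0.8, 8.4]
opening: 0.65
```

```bash
python3 - <<'E'
from look import *
st(); look("w2")
E
```

```text
{'time': 2.8667, 'ee_pos': [0.6338, -0.2265, 0.0112], 'orientation': [0.9915, 0.1299, 0.0014, 0.0008], 'force': [-3.5697, 0.7957, 8.4358], 'wrist_torque': [0.1312, 0.5484, 0.0426], 'opening': 0.6501, 'qpos': [0.2734, 0.8129, -0.0003, 1.6561, 0.0012, 0.6694, -1.038]}
```

View pics/w2.png

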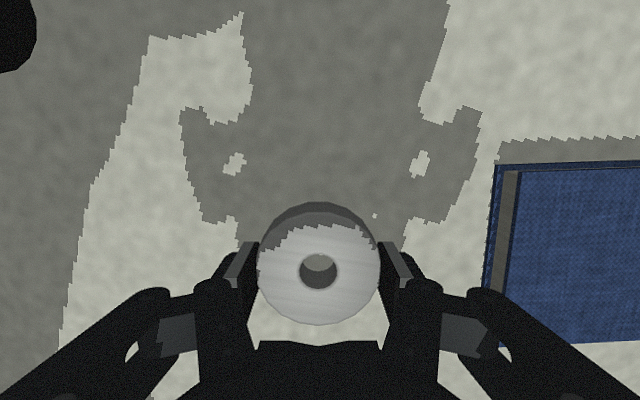

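The wide ring is held, with its bore at about (318,271) and both pads on it. I'll lift it and carry it to a point short of the pin.

Emit:
jog_arm:
  rows:
    - [[0,0,-0.3,0,1],[0,0,-0.9,0,1],[0,0,-1.8,0,1],[0,0,-2.8,0,1],[0,0,-3.8,0,1],[-0.2,-0.8,-4.8,0,1],[-0.4,-1.8,-5.6,0,1],[-0.65,-3,-6.2,0,1],[-0.9,-4.2,-6.4,0,1],[-1.2,-5.4,-6.4,0,1]]

```text
time: 3.75
ee_pos: [0.5567, -0.0773, 0.2039]
orientation: [0.992, 0.13, 0.003, 0.0]
force: [1.3, -0.5, -2.9]
opening: 0.65
```

Emit:
jog_arm:
  rows:
    - [[-0.25,-1.2,0,0,1],[-0.5,-2.4,0,0,1],[-0.75,-3.6,0,0,1],[-1.0,-4.8,0,0,1],[-1.25,-6,0,0,1],[-1.5,-7.2,0,0,1],[-1.75,-8,0,0,1],[-1.9,-8.4,0,0,1],[-1.9,-8.5,0,0,1],[-1.9,-8.5,0,0,1]]

```text
time: 4.58
ee_pos: [0.4355, 0.1541, 0.2015]
orientation: [0.991, 0.131, 0.001, -0.0]
force: [0.8, 0.2, -2.5]
opening: 0.648
```

```bash
python3 - <<'E'
from look import *
st(); look("w3")
E
```

```text
{'time': 4.5833, 'ee_pos': [0.4355, 0.1541, 0.2015], 'orientation': [0.9914, 0.1311, 0.0009, -0.0003], 'force': [0.8088, 0.1864, -2.527], 'wrist_torque': [0.0056, -0.0676, -0.0703], 'opening': 0.648, 'qpos': [-0.4028, 0.3071, -0.0508, 2.0307, 0.0214, 0.8025, -1.774]}
```

View pics/w3.png

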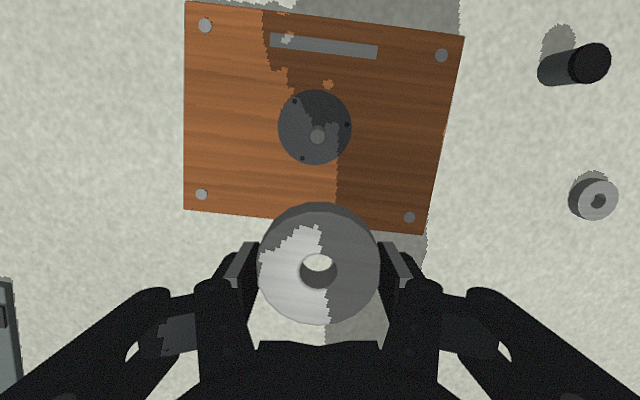

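The pin top is at about (317,136) on the flange centred near (315,127), and the held ring's bore is at (318,271). I'll measure both with the same camera.

```bash
cat >> look.py <<'E'
def held(c,uv,hz,od,ringpx=60):
    """held ring in tool frame: top plane z (tool), edge circles"""
    T=np.asarray(c["tool_from_camera"]); P=pts(c,T)
    u,v=map(int,uv); s=P[v-ringpx:v+ringpx,u-ringpx:u+ringpx]; k=np.abs(s[...,2]-hz)<0.02
    k&=np.hypot(s[...,0],s[...,1])<od*0.48
    zt=np.median(s[k][:,2]); n=np.linalg.lstsq(np.c_[s[k][:,:2],np.ones(k.sum())],s[k][:,2],rcond=None)[0]
    print("held top plane tool z",round(float(zt),4),"slopes",np.round(n[:2],3),k.sum())
    return zt
E
python3 - <<'E'
from look import *
c=dict(np.load("pics/w3.npz")); o={k[2:]:v for k,v in c.items() if k.startswith("o_")}; T=wristT(o,c); TC=c["tool_from_camera"]
zt=held(c,(318,271),-0.007,0.058)
P=pts(c,TC); print("top rows z", [round(float(P[v,u,2]),4) for u,v in ((290,240),(340,240),(290,300),(340,300),(318,310),(318,232))])
for z in (zt,):
    edgecirc(c,TC,(318,271),z,0.0082); edgecirc(c,TC,(318,265),z,0.029,band=.12)
Pw=pts(c,T); print("pin z",np.round(np.nanmedian(Pw[133:140,314:321].reshape(-1,3),0),4))
p=edgecirc(c,T,(317,136),0.086,0.007,band=.35); p=edgecirc(c,T,(317,136),0.086,0.0055,band=.35)
f=edgecirc(c,T,(315,127),0.024,0.036,band=.12); print("ecc",p-f)
im=cv2.resize(c["img"][90:340,220:420,::-1],None,fx=2.4,fy=2.4,interpolation=cv2.INTER_NEAREST); cv2.imwrite("pics/w3c.png",im)
E
```

```text
held top plane tool z -0.0056 slopes [0.002 0.001] 10733
top rows z [-0.0063, -0.0057, -0.0062, nan, -0.0056, -0.0045]
edge circle [-0.0011  0.0001 -0.0056] diam 0.0171 inl 57 px [317.7 271.4]
edge circle [-0.001   0.     -0.0056] diam 0.0567 inl 46 px [317.4 271.2]
pin z [0.4843 0.1677 0.0848]
edge circle [0.4841 0.1677 0.086 ] diam 0.011 inl 54 px [317.  136.2]
edge circle [0.4841 0.1677 0.086 ] diam 0.011 inl 59 px [317.  136.2]
edge circle [0.4869 0.1715 0.024 ] diam 0.0713 inl 53 px [314.  127.9]
ecc [-0.00279822 -0.00384682  0.062     ]
```

View pics/w3c.png

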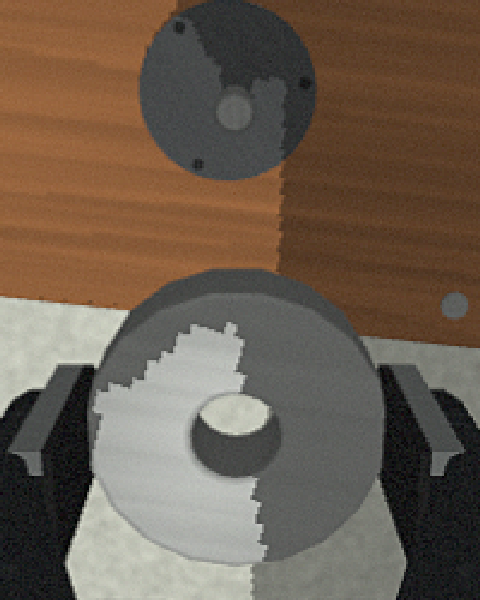

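```bash
python3 - <<'E'
from look import *
o=get_obs(); R=quat(o["orientation"])
ring_t=np.array([-0.0011,0.0,0.0124]); d=R.T@(np.array([0.4841,0.1677,0.095])-o["ee_pos"])-ring_t
print(np.round(d*1000,1),np.round(d/.03,3))
E
```

```text
[51.2 -1.8 94. ] [ 1.707 -0.06   3.132]
```

Emit:
jog_arm:
  rows:
    - [[0.8,-0.06,0,0,1],[1.5,-0.06,0,0,1],[1.71,-0.06,0.6,0,1],[1.71,-0.06,1.5,0,1],[1.71,-0.06,2.3,0,1],[1.71,-0.06,2.8,0,1],[1.71,-0.06,3.05,0,1],[1.71,-0.06,3.13,0,1],[1.71,-0.06,3.13,0,1],[1.71,-0.06,3.13,0,1]]

```text
time: 5.47
ee_pos: [0.4855, 0.1679, 0.1074]
orientation: [0.992, 0.13, 0.001, -0.0]
force: [-0.7, 0.3, -1.4]
opening: 0.647
```

```bash
python3 - <<'E'
from look import *
o=st(); R=quat(o["orientation"]); print("ring centre minus pin, tool mm",R.T@(o["ee_pos"]+R@np.array([-0.0011,0,0])-[0.4841,0.1677,0.1074])*1000)
look("w4")
c=eyes.camera("scene"); 
cv2.imwrite("pics/s4.png",cv2.resize(c["img"][120:270,330:530,::-1],None,fx=4,fy=4))
E
```

```text
{'time': 5.4667, 'ee_pos': [0.4855, 0.1679, 0.1074], 'orientation': [0.9916, 0.1296, 0.0007, -0.0001], 'force': [-0.6643, 0.3339, -1.4288], 'wrist_torque': [-0.0003, -0.0339, -0.0428], 'opening': 0.6474, 'qpos': [-0.3945, 0.5066, -0.0434, 2.0182, 0.0368, 0.6161, -1.7733]}
ring centre minus pin, tool mm [ 0.28985125  0.13497729 -0.01560729]
```

View pics/s4.png

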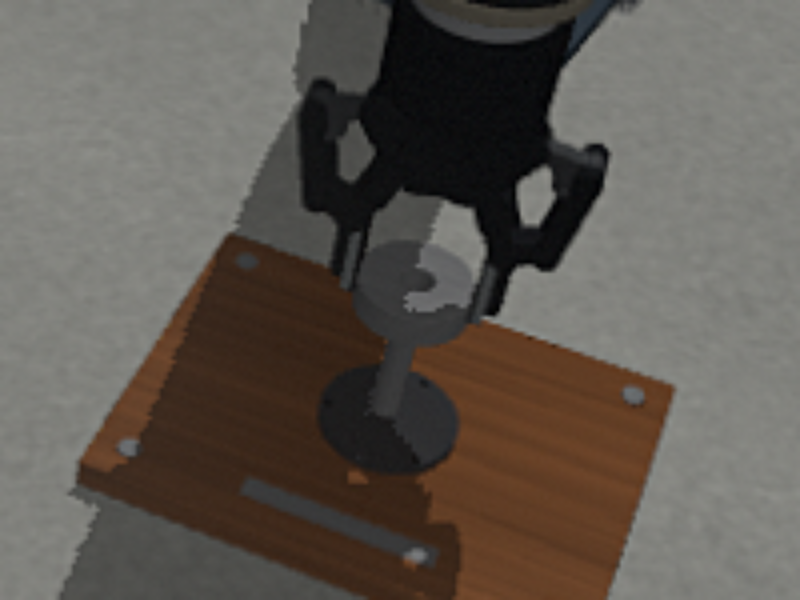

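View pics/w4.png

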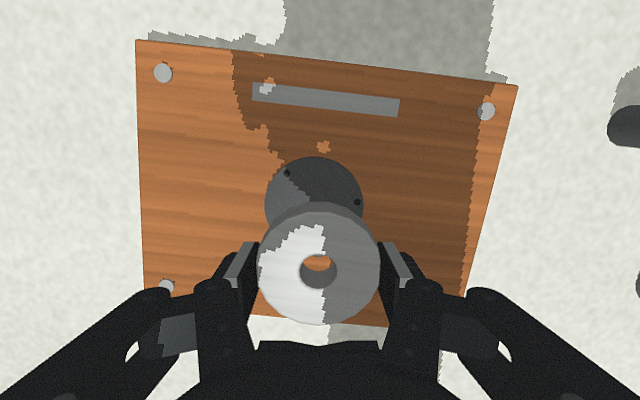

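Estimated alignment is within 0.3 mm, and the ring is visibly over the pin. Now I'll lower it gently.

Emit:
jog_arm:
  rows:
    - [[-0.01,0,0.08,0,1],[-0.01,0,0.16,0,1],[-0.01,0,0.22,0,1],[-0.01,0,0.27,0,1],[-0.01,0,0.32,0,1],[-0.01,0,0.36,0,1],[-0.01,0,0.4,0,1],[-0.01,0,0.4,0,1]]

```text
time: 6.23
ee_pos: [0.4842, 0.1681, 0.0943]
orientation: [0.992, 0.13, -0.0, 0.0]
force: [-0.3, 1.0, -2.1]
opening: 0.65
```

Emit:
jog_arm:
  rows:
    - [[0,0,0.07,0,1],[0,0,0.14,0,1],[0,0,0.22,0,1],[0,0,0.3,0,1],[0,0,0.37,0,1],[0,0,0.37,0,1]]

```text
time: 6.73
ee_pos: [0.4841, 0.168, 0.0829]
orientation: [0.992, 0.13, -0.0, 0.0]
force: [-0.3, -0.3, -2.5]
opening: 0.645
```

Emit:
jog_arm:
  rows:
    - [[0,0,0.15,0,1],[0,0,0.3,0,1],[0,0,0.45,0,1],[0,0,0.6,0,1],[0,0,0.75,0,1],[0,0,0.9,0,1],[0,0,1.05,0,1],[0,0,1.2,0,1],[0,0,1.3,0,1],[0,0,1.35,0,1]]

```text
time: 7.57
ee_pos: [0.4841, 0.168, 0.0424]
orientation: [0.992, 0.13, -0.0, 0.0]
force: [-0.5, 0.1, -1.4]
opening: 0.647
```

Emit:
jog_arm:
  rows:
    - [[0,0,0.05,0,1],[0,0,0.1,0,1],[0,0,0.14,0,1],[0,0,0.18,0,1],[0,0,0.2,0,1],[0,0,0.2,0,1]]

```text
time: 8.07
ee_pos: [0.4843, 0.1681, 0.0369]
orientation: [0.992, 0.13, -0.0, -0.0]
force: [-0.1, -0.2, -2.4]
opening: 0.65
```

Not in contact yet (the force is only the ring's weight), so a bit more.

Emit:
jog_arm:
  rows:
    - [[0,0,0.03,0,1],[0,0,0.06,0,1],[0,0,0.08,0,1],[0,0,0.08,0,1]]

```text
time: 8.4
ee_pos: [0.4844, 0.1681, 0.0351]
orientation: [0.992, 0.13, 0.0, -0.0]
force: [-1.6, -0.6, 6.3]
opening: 0.645
```

Emit:
jog_arm:
  rows:
    - [[0,0,0,0,-1],[0,0,0,0,-1],[0,0,0,0,-1],[0,0,0,0,-1]]

```text
time: 8.73
ee_pos: [0.4844, 0.1681, 0.0345]
orientation: [0.992, 0.13, 0.0, -0.0]
force: [0.6, -0.2, -0.7]
opening: 0.999
```

Emit:
jog_arm:
  rows:
    - [[0,0,-0.5,0,-1],[0,0,-1.3,0,-1],[0,0,-2.5,0,-1],[0,0,-3.7,0,-1],[-0.5,0,-4.9,0,-1],[-1.2,0.2,-5.4,0,-1],[-1.6,0.2,-5.4,0,-1],[-1.6,0.2,-5.4,0,-1]]

```text
time: 9.4
ee_pos: [0.4378, 0.1491, 0.1977]
orientation: [0.992, 0.13, 0.0, -0.0]
force: [-0.1, 0.1, 0.7]
opening: 1.001
```

```bash
python3 - <<'E'
from look import *
o=st(); o,c,T=look("w5")
p=proj(c,[0.4841,0.1677,0.086],T)[0]; print("pin px",p)
P=pts(c,T); 
E
```

```text
{'time': 9.4, 'ee_pos': [0.4378, 0.1491, 0.1977], 'orientation': [0.9915, 0.1298, 0.0005, -0.0001], 'force': [-0.0544, 0.0945, 0.6567], 'wrist_torque': [-0.0016, 0.0265, 0.0381], 'opening': 1.001, 'qpos': [-0.3916, 0.3133, -0.0501, 2.0339, 0.0219, 0.7939, -1.765]}
pin px [309.59093499 137.70881735]
```

View pics/w5.png

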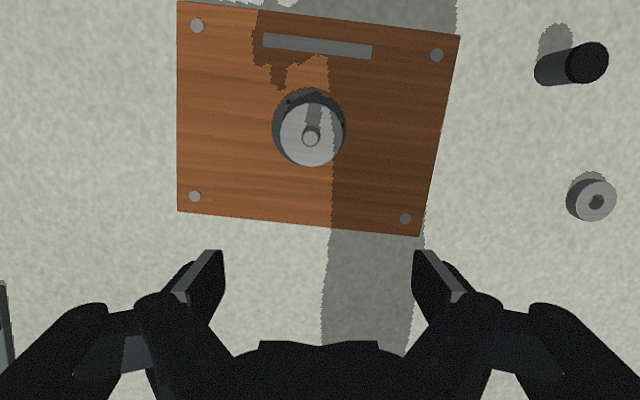

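The wide ring is around the pin at (311,135), on the flange. I'll check that it is flat and at the right height, then compute the move to the middle ring.

```bash
cat >> look.py <<'E'
def topplane(c,T,pin,z,r0,r1):
    P=pts(c,T); d=np.hypot(P[...,0]-pin[0],P[...,1]-pin[1]); k=(d>r0)&(d<r1)&(np.abs(P[...,2]-z)<0.02)
    q=P[k]; n=np.linalg.lstsq(np.c_[q[:,:2]-pin,np.ones(len(q))],q[:,2],rcond=None)[0]; print("top z at pin",round(n[2],4),"slope",np.round(n[:2],4),len(q))
E
python3 - <<'E'
from look import *
c=dict(np.load("pics/w5.npz")); o={k[2:]:v for k,v in c.items() if k.startswith("o_")}; T=wristT(o,c)
topplane(c,T,np.array([0.4841,0.1677]),0.042,0.012,0.024)
edgecirc(c,T,(311,136),0.086,0.0055,band=.35)
edgecirc(c,T,(311,134),0.042,0.029,band=.12)
goal(o,[0.4945,-0.1443,0.13],"mid hover")
E
```

```text
top z at pin 0.0408 slope [ 0.0027 -0.001 ] 1684
edge circle [0.4833 0.1672 0.086 ] diam 0.012 inl 48 px [310.  138.9]
edge circle [0.4833 0.1676 0.042 ] diam 0.0564 inl 58 px [310.7 135. ]
mid hover units [-0.694  9.935  2.257]
```

Emit:
jog_arm:
  rows:
    - [[-0.09,1.3,0,0,-1],[-0.18,2.6,0,0,-1],[-0.27,3.9,0,0,-1],[-0.36,5.2,0.4,0,-1],[-0.45,6.5,0.9,0,-1],[-0.54,7.8,1.4,0,-1],[-0.63,9,1.9,0,-1],[-0.69,9.8,2.2,0,-1],[-0.69,9.94,2.25,0,-1],[-0.69,9.94,2.25,0,-1]]

```text
time: 10.28
ee_pos: [0.4964, -0.1455, 0.1274]
orientation: [0.992, 0.128, -0.001, -0.0]
force: [-0.3, 0.4, 0.2]
opening: 0.997
```

Emit:
jog_arm:
  rows:
    - [[0,0,0,0,-1]]

```text
time: 10.37
ee_pos: [0.4966, -0.1428, 0.1284]
orientation: [0.992, 0.13, -0.0, -0.0]
force: [0.1, 0.7, 0.6]
opening: 1.001
```

```bash
python3 - <<'E'
from look import *
o=st(); o,c,T=look("w6"); p=proj(c,[0.4945,-0.1443,0.016],T)[0]; print(p)
s=ring(c,T,p,0.016,0.046); e=edgecirc(c,T,p,0.016,0.0082); edgecirc(c,T,p,0.016,0.023,band=.12)
goal(o,[*s,0.008],"depth"); goal(o,[*e[:2],0.008],"edge")
E
```

```text
{'time': 10.3667, 'ee_pos': [0.4966, -0.1428, 0.1284], 'orientation': [0.9915, 0.1301, -0.0005, -0.0005], 'force': [0.1445, 0.6626, 0.5779], 'wrist_torque': [0.063, 0.0094, -0.012], 'opening': 1.0014, 'qpos': [0.1864, 0.4803, 0.0047, 1.9889, -0.0045, 0.6736, -1.1158]}
[318.73537712 202.47756689]
ring depth: circle [ 0.4949 -0.1424] od 0.0441 medz 0.0147 ell px [316.6 200.8] [ 0.4954 -0.1423  0.016 ]
edge circle [ 0.4941 -0.1429  0.016 ] diam 0.017 inl 57 px [316.9 202.6]
edge circle [ 0.4939 -0.1428  0.016 ] diam 0.0446 inl 53 px [316.8 202.7]
depth units [-0.049 -0.025  4.012]
edge units [-0.081 -0.016  4.012]
```

View pics/w6.png

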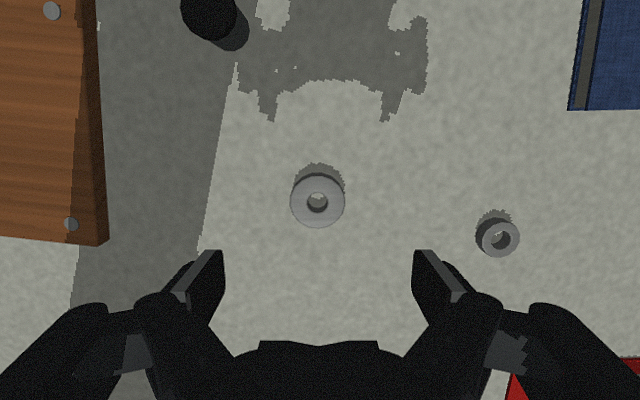

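Emit:
jog_arm:
  rows:
    - [[-0.07,-0.02,1,0,-1],[-0.07,-0.02,2,0,-0.6],[-0.07,-0.02,3,0,-0.4],[-0.07,-0.02,3.6,0,-0.3],[-0.07,-0.02,3.84,0,-0.3],[-0.07,-0.02,3.84,0,-0.3],[-0.07,-0.02,3.84,0,-0.3]]

```text
time: 11.0
ee_pos: [0.4948, -0.1426, 0.0145]
orientation: [0.991, 0.131, 0.0, -0.0]
force: [0.3, -1.4, 0.5]
opening: 0.648
```

Emit:
jog_arm:
  rows:
    - [[0,0,0,0,1],[0,0,0,0,1],[0,0,0,0,1],[0,0,0,0,1]]

```text
time: 11.33
ee_pos: [0.4952, -0.1431, 0.0159]
orientation: [0.991, 0.13, 0.001, 0.0]
force: [-1.3, 3.2, 8.8]
opening: 0.498
```

Emit:
jog_arm:
  rows:
    - [[0,0,-0.3,0,1],[0,0,-0.9,0,1],[0,0,-1.8,0,1],[0,0,-2.8,0,1],[0,0,-3.8,0,1],[0.05,-0.6,-4.8,0,1],[0.1,-1.6,-5.6,0,1],[0.2,-2.8,-6.2,0,1],[0.25,-4,-6.2,0,1],[0.3,-5.2,-6.2,0,1]]

```text
time: 12.17
ee_pos: [0.4629, 0.0109, 0.2027]
orientation: [0.992, 0.13, 0.002, 0.0]
force: [1.1, 0.6, -1.1]
opening: 0.5
```

Emit:
jog_arm:
  rows:
    - [[0.1,-1.2,0,0,1],[0.15,-2.4,0,0,1],[0.2,-3.6,0,0,1],[0.3,-4.5,0,0,1],[0.34,-4.9,0,0,1],[0.34,-4.9,0,0,1],[0.34,-4.9,0,0,1],[0.34,-4.9,0,0,1]]

```text
time: 12.83
ee_pos: [0.4348, 0.1532, 0.2006]
orientation: [0.992, 0.13, 0.0, 0.0]
force: [0.5, -0.6, -1.3]
opening: 0.499
```

```bash
python3 - <<'E'
from look import *
o=st(); o,c,T=look("w7"); TC=c["tool_from_camera"]
for z0 in (-0.001,):
    uv=proj(c,[0,0,z0],TC)[0]; zt=held(c,uv,z0,0.046,50)
    b=edgecirc(c,TC,uv,zt,0.0082); edgecirc(c,TC,uv,zt,0.023,band=.12)
p=proj(c,[0.4838,0.1676,0.086],T)[0]; print(p)
p=edgecirc(c,T,p,0.086,0.0055,band=.35); edgecirc(c,T,proj(c,[0.484,0.1677,0.042],T)[0],0.042,0.029,band=.12)
R=quat(o["orientation"]); d=R.T@(np.array([p[0],p[1],0.095])-o["ee_pos"])-np.array([b[0],b[1],zt+0.016]); print("units",np.round(d/.03,3))
cv2.imwrite("pics/w7c.png",cv2.resize(c["img"][90:340,220:420,::-1],None,fx=2.4,fy=2.4,interpolation=cv2.INTER_NEAREST))
E
```

```text
{'time': 12.8333, 'ee_pos': [0.4348, 0.1532, 0.2006], 'orientation': [0.9916, 0.1295, 0.0005, 0.0002], 'force': [0.5235, -0.6434, -1.2522], 'wrist_torque': [-0.0324, 0.0383, 0.0754], 'opening': 0.4989, 'qpos': [-0.3953, 0.3075, -0.0598, 2.0331, 0.0261, 0.8009, -1.7815]}
held top plane tool z 0.0012 slopes [0.033 0.024] 6544
edge circle [-0.0011  0.0001  0.0012] diam 0.0171 inl 55 px [317.7 264.4]
edge circle [-0.0011  0.0003  0.0012] diam 0.0445 inl 44 px [318.1 264.4]
[315.71861607 135.4015081 ]
edge circle [0.4834 0.1675 0.086 ] diam 0.0124 inl 54 px [315.7 136. ]
edge circle [0.4832 0.1676 0.042 ] diam 0.0563 inl 57 px [315.8 132.8]
units [ 1.722 -0.052  2.947]
```

View pics/w7c.png

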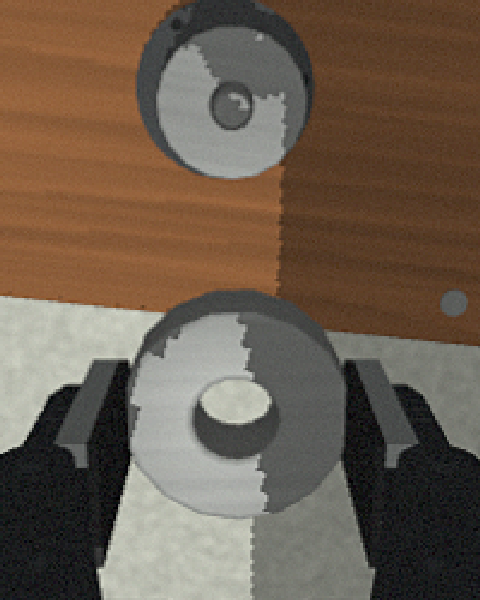

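```bash
python3 - <<'E'
from look import *
for n,r,z0 in(("w3",.029,-.0056),("w7",.023,.0012)):
    c=dict(np.load(f"pics/{n}.npz")); P=pts(c,c["tool_from_camera"])
    d=np.hypot(P[...,0]+.0011,P[...,1]); k=(d>.010)&(d<r-.002)&(np.abs(P[...,2]-z0)<.006)
    q=P[k]
    for _ in range(5):
        A=np.c_[q[:,:2],np.ones(len(q))]; s=np.linalg.lstsq(A,q[:,2],rcond=None)[0]; e=q[:,2]-A@s; q=q[np.abs(e)<2.5*e.std()]
    print(n,np.round(s,4),len(q),e.std())
E
```

```text
w3 [ 0.0031  0.001  -0.0057] 8665 0.0005206820998839301
w7 [ 0.0037 -0.0015  0.0011] 4319 0.0005465442071191366
```

Flat in the grip (under 0.3°). Now over the pin.

Emit:
jog_arm:
  rows:
    - [[0.8,-0.05,0,0,1],[1.5,-0.05,0,0,1],[1.72,-0.05,0.6,0,1],[1.72,-0.05,1.5,0,1],[1.72,-0.05,2.3,0,1],[1.72,-0.05,2.7,0,1],[1.72,-0.05,2.9,0,1],[1.72,-0.05,2.95,0,1],[1.72,-0.05,2.95,0,1],[1.72,-0.05,2.95,0,1]]

```text
time: 13.72
ee_pos: [0.4848, 0.1688, 0.1122]
orientation: [0.992, 0.13, 0.001, -0.0]
force: [-0.1, -0.3, -1.9]
opening: 0.492
```

```bash
python3 - <<'E'
from look import *
o=st(); R=quat(o["orientation"]); print("ring minus pin tool mm",R.T@(o["ee_pos"]+R@np.array([-.0011,.0001,0.0172])-[.4834,.1675,.095])*1000)
E
```

```text
{'time': 13.7167, 'ee_pos': [0.4848, 0.1688, 0.1122], 'orientation': [0.9916, 0.1296, 0.0007, -0.0001], 'force': [-0.1229, -0.2853, -1.9186], 'wrist_torque': [0.0244, 0.0383, 0.0061], 'opening': 0.4919, 'qpos': [-0.3902, 0.4987, -0.0524, 2.0143, 0.0429, 0.6281, -1.7817]}
ring minus pin tool mm [ 0.56750077 -0.75948599 -0.03681654]
```

Emit:
jog_arm:
  rows:
    - [[-0.01,0.02,0.06,0,1],[-0.01,0.02,0.12,0,1],[-0.01,0.02,0.18,0,1],[-0.01,0.02,0.23,0,1],[-0.01,0.02,0.28,0,1],[-0.01,0.02,0.33,0,1],[-0.01,0.02,0.38,0,1],[-0.01,0.02,0.42,0,1],[-0.01,0.02,0.42,0,1]]

```text
time: 14.47
ee_pos: [0.4839, 0.1683, 0.0985]
orientation: [0.992, 0.13, -0.0, 0.0]
force: [-0.2, 0.6, -1.2]
opening: 0.497
```

Emit:
jog_arm:
  rows:
    - [[0,0,0.12,0,1],[0,0,0.26,0,1],[0,0,0.4,0,1],[0,0,0.55,0,1],[0,0,0.7,0,1],[0,0,0.85,0,1],[0,0,0.98,0,1],[0,0,1.08,0,1],[0,0,1.15,0,1],[0,0,1.18,0,1]]

```text
time: 15.3
ee_pos: [0.484, 0.1683, 0.063]
orientation: [0.992, 0.13, -0.0, 0.0]
force: [-0.6, -0.4, 0.1]
opening: 0.495
```

Emit:
jog_arm:
  rows:
    - [[0,0,0.03,0,1],[0,0,0.06,0,1],[0,0,0.09,0,1],[0,0,0.11,0,1],[0,0,0.13,0,1],[0,0,0.13,0,1]]

```text
time: 15.8
ee_pos: [0.484, 0.1683, 0.0594]
orientation: [0.992, 0.13, 0.0, -0.0]
force: [1.0, 0.7, -2.1]
opening: 0.499
```

Emit:
jog_arm:
  rows:
    - [[0,0,0.03,0,1],[0,0,0.06,0,1],[0,0,0.08,0,1],[0,0,0.08,0,1]]

```text
time: 16.13
ee_pos: [0.4841, 0.1683, 0.0578]
orientation: [0.992, 0.13, 0.0, -0.0]
force: [-2.1, -1.0, 11.7]
opening: 0.495
```

Contact at the predicted height (57.8 mm against 57.9 mm). I'll release.

Emit:
jog_arm:
  rows:
    - [[0,0,-0.03,0,1],[0,0,-0.03,0,-1],[0,0,-0.03,0,-1],[0,0,-0.03,0,-1],[0,0,-0.03,0,-1]]

```text
time: 16.55
ee_pos: [0.4839, 0.1684, 0.0578]
orientation: [0.992, 0.13, -0.0, -0.0]
force: [0.1, 0.2, 0.3]
opening: 0.999
```

Emit:
jog_arm:
  rows:
    - [[0,0,-0.5,0,-1],[0,0,-1.3,0,-1],[0,0,-2.5,0,-1],[0,0,-3.7,0,-1],[-0.5,0,-4.6,0,-1],[-1.2,0.1,-4.7,0,-1],[-1.6,0.1,-4.7,0,-1],[-1.6,0.1,-4.7,0,-1]]

```text
time: 17.22
ee_pos: [0.4363, 0.1522, 0.1995]
orientation: [0.992, 0.13, -0.0, 0.0]
force: [0.0, 0.1, -0.9]
opening: 1.0
```

```bash
python3 - <<'E'
from look import *
o=st(); o,c,T=look("w8")
topplane(c,T,np.array([0.4834,0.1676]),0.058,0.012,0.0185)
edgecirc(c,T,proj(c,[.4834,.1676,.086],T)[0],0.086,0.0055,band=.35)
edgecirc(c,T,proj(c,[.4834,.1676,.058],T)[0],0.058,0.023,band=.12)
goal(o,[0.503,-0.304,0.125],"narrow hover")
cv2.imwrite("pics/w8c.png",cv2.resize(c["img"][70:220,220:420,::-1],None,fx=4,fy=4,interpolation=cv2.INTER_NEAREST))
E
```

```text
{'time': 17.2167, 'ee_pos': [0.4363, 0.1522, 0.1995], 'orientation': [0.9915, 0.13, -0.0002, 0.0001], 'force': [0.0087, 0.0816, -0.9292], 'wrist_torque': [0.0248, 0.0234, -0.0144], 'opening': 1.0003, 'qpos': [-0.3905, 0.311, -0.0613, 2.0311, 0.0262, 0.8007, -1.7772]}
top z at pin 0.0567 slope [-0.0007  0.0017] 855
edge circle [0.4841 0.1677 0.086 ] diam 0.0109 inl 53 px [314.1 136.5]
edge circle [0.4807 0.1694 0.058 ] diam 0.0466 inl 54 px [311.5 137.5]
narrow hover units [-1.77  15.265  2.487]
```

View pics/w8c.png

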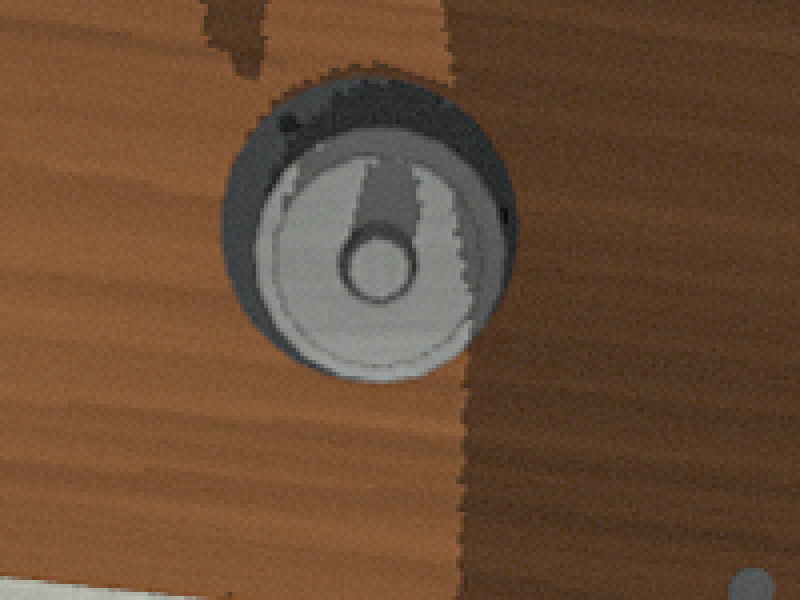

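Both rings are stacked and home: the pin top is at the crop's (380,265), with the middle ring's top at 56.7 mm against the usual −1.2 mm depth bias, so 58 mm. Next is the narrow one.

Emit:
jog_arm:
  rows:
    - [[-0.15,1.3,0,0,-1],[-0.3,2.6,0,0,-1],[-0.45,3.9,0,0,-1],[-0.6,5.2,0,0,-1],[-0.75,6.5,0,0,-1],[-0.9,7.8,0,0,-1],[-1.05,9.1,0,0,-1],[-1.2,10.4,0.4,0,-1],[-1.35,11.7,0.9,0,-1],[-1.5,13,1.4,0,-1]]

```text
time: 18.1
ee_pos: [0.4963, -0.2372, 0.1563]
orientation: [0.991, 0.13, 0.0, 0.0]
force: [0.3, -0.4, 0.1]
opening: 0.999
```

Emit:
jog_arm:
  rows:
    - [[-0.15,1.2,0.5,0,-1],[-0.25,2,0.9,0,-1],[-0.27,2.26,1.09,0,-1],[-0.27,2.26,1.09,0,-1],[-0.27,2.26,1.09,0,-1],[-0.27,2.26,1.09,0,-1]]

```text
time: 18.6
ee_pos: [0.5057, -0.3006, 0.1247]
orientation: [0.991, 0.131, 0.0, -0.0]
force: [-0.9, 0.1, -0.7]
opening: 1.002
```

```bash
python3 - <<'E'
from look import *
o=st(); o,c,T=look("w9"); p=proj(c,[0.503,-0.304,0.014],T)[0]; print(p)
s=ring(c,T,p,0.014,0.034); e=edgecirc(c,T,p,0.014,0.0082); edgecirc(c,T,p,0.014,0.017,band=.15)
goal(o,[*s,0.013],"depth"); goal(o,[*e[:2],0.013],"edge")
E
```

```text
{'time': 18.6, 'ee_pos': [0.5057, -0.3006, 0.1247], 'orientation': [0.9914, 0.131, 0.0002, -0.0005], 'force': [-0.9272, 0.1435, -0.6639], 'wrist_torque': [0.0125, 0.034, 0.042], 'opening': 1.0021, 'qpos': [0.4397, 0.5703, 0.0269, 1.8119, -0.0225, 0.7599, -0.8294]}
[320.84280669 204.48000847]
ring depth: circle [ 0.5029 -0.3035] od 0.0324 medz 0.0126 ell px [320.2 204.1] [ 0.5031 -0.3034  0.014 ]
edge circle [ 0.5025 -0.3039  0.014 ] diam 0.0174 inl 46 px [320.5 205. ]
edge circle [ 0.5019 -0.304   0.014 ] diam 0.033 inl 58 px [320.4 205.7]
depth units [-0.118  0.071  3.722]
edge units [-0.134  0.08   3.722]
```

View pics/w9.png

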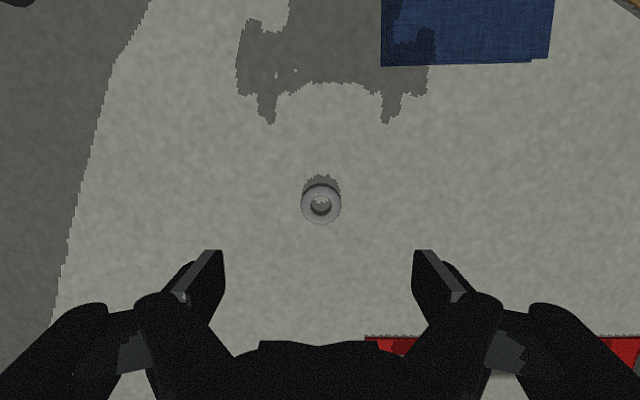

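Emit:
jog_arm:
  rows:
    - [[-0.13,0.08,1,0,-1],[-0.13,0.08,2,0,-0.6],[-0.13,0.08,3,0,-0.3],[-0.13,0.08,3.5,0,-0.1],[-0.13,0.08,3.77,0,0],[-0.13,0.08,3.77,0,0],[-0.13,0.08,3.77,0,0]]

```text
time: 19.23
ee_pos: [0.5026, -0.3051, 0.0123]
orientation: [0.991, 0.131, 0.0, 0.0]
force: [-0.2, 0.0, 1.3]
opening: 0.497
```

Emit:
jog_arm:
  rows:
    - [[0,0,0,0,1],[0,0,0,0,1],[0,0,0,0,1],[0,0,0,0,1]]

```text
time: 19.57
ee_pos: [0.5029, -0.3057, 0.0133]
orientation: [0.991, 0.13, 0.001, 0.001]
force: [-0.2, 2.7, 7.6]
opening: 0.354
```

Emit:
jog_arm:
  rows:
    - [[0,0,-0.3,0,1],[0,0,-0.9,0,1],[0,0,-1.8,0,1],[0,0,-2.8,0,1],[0,-0.2,-3.8,0,1],[0.1,-0.9,-4.8,0,1],[0.2,-1.9,-5.6,0,1],[0.35,-3,-6.2,0,1],[0.5,-4.2,-6.2,0,1],[0.65,-5.4,-6.2,0,1]]

```text
time: 20.4
ee_pos: [0.4792, -0.1432, 0.2]
orientation: [0.992, 0.13, 0.002, 0.001]
force: [0.7, 0.5, -2.0]
opening: 0.35
```

Emit:
jog_arm:
  rows:
    - [[0.15,-1.2,0,0,1],[0.3,-2.4,0,0,1],[0.4,-3.6,0,0,1],[0.5,-4.8,0,0,1],[0.65,-6,0,0,1],[0.8,-7.2,0,0,1],[0.9,-8.4,0,0,1],[1.05,-9.4,0,0,1],[1.14,-10,0,0,1],[1.14,-10,0,0,1]]

```text
time: 21.23
ee_pos: [0.4341, 0.1592, 0.1987]
orientation: [0.991, 0.133, 0.001, -0.001]
force: [0.3, 0.5, -1.0]
opening: 0.353
```

Emit:
jog_arm:
  rows:
    - [[0,0,0,0,1],[0,0,0,0,1]]

```text
time: 21.4
ee_pos: [0.4347, 0.1538, 0.1981]
orientation: [0.992, 0.13, 0.0, 0.0]
force: [1.6, -0.7, -1.1]
opening: 0.352
```

```bash
python3 - <<'E'
from look import *
o=st(); o,c,T=look("w10"); TC=c["tool_from_camera"]
P=pts(c,TC); d=np.hypot(P[...,0]+.0005,P[...,1]); k=(d>.010)&(d<.015)&(np.abs(P[...,2])<.006); q=P[k]
for _ in range(5):
    A=np.c_[q[:,:2],np.ones(len(q))]; s=np.linalg.lstsq(A,q[:,2],rcond=None)[0]; e=q[:,2]-A@s; q=q[np.abs(e)<2.5*e.std()]
print("plane",np.round(s,4),len(q)); zt=s[2]
uv=proj(c,[-0.001,0,zt],TC)[0]
b=edgecirc(c,TC,uv,zt,0.0082); edgecirc(c,TC,uv,zt,0.017,band=.12)
p=edgecirc(c,T,proj(c,[.4838,.1676,.086],T)[0],0.086,0.0055,band=.35)
R=quat(o["orientation"]); d=R.T@(np.array([.4837,.1676,0.095])-o["ee_pos"])-np.array([b[0],b[1],zt+0.014]); print("units",np.round(d/.03,3))
cv2.imwrite("pics/w10c.png",cv2.resize(c["img"][90:340,220:420,::-1],None,fx=2.4,fy=2.4,interpolation=cv2.INTER_NEAREST))
E
```

```text
{'time': 21.4, 'ee_pos': [0.4347, 0.1538, 0.1981], 'orientation': [0.9915, 0.1297, 0.0004, 0.0002], 'force': [1.5641, -0.7052, -1.0821], 'wrist_torque': [-0.0092, -0.0595, 0.016], 'opening': 0.3524, 'qpos': [-0.3976, 0.311, -0.0585, 2.0362, 0.0259, 0.7942, -1.782]}
plane [0.0048 0.0005 0.0004] 1585
edge circle [-0.0002  0.0002  0.0004] diam 0.0169 inl 49 px [317.8 263.4]
edge circle [-0.0001  0.0002  0.0004] diam 0.0326 inl 46 px [317.8 263.2]
edge circle [0.4831 0.1677 0.086 ] diam 0.0125 inl 52 px [316.2 136.5]
units [ 1.701 -0.031  2.956]
```

View pics/w10c.png

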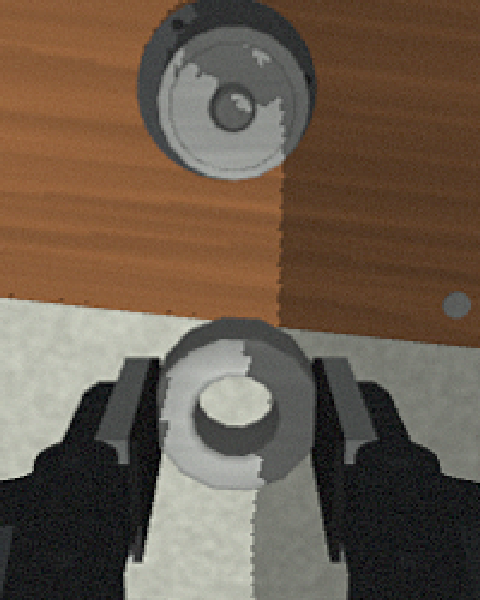

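Emit:
jog_arm:
  rows:
    - [[0.8,-0.03,0,0,1],[1.5,-0.03,0,0,1],[1.7,-0.03,0.6,0,1],[1.7,-0.03,1.5,0,1],[1.7,-0.03,2.3,0,1],[1.7,-0.03,2.7,0,1],[1.7,-0.03,2.9,0,1],[1.7,-0.03,2.95,0,1],[1.7,-0.03,2.95,0,1],[1.7,-0.03,2.95,0,1]]

```text
time: 22.28
ee_pos: [0.4843, 0.1684, 0.1098]
orientation: [0.992, 0.13, 0.001, -0.0]
force: [0.1, -0.1, -0.9]
opening: 0.352
```

Emit:
jog_arm:
  rows:
    - [[0,0,0,0,1],[0,0,0,0,1]]

```text
time: 22.45
ee_pos: [0.4841, 0.1687, 0.1098]
orientation: [0.992, 0.13, 0.001, -0.0]
force: [-0.5, 0.2, -0.4]
opening: 0.359
```

```bash
python3 - <<'E'
from look import *
o=st(); R=quat(o["orientation"]); print("ring minus pin tool mm",R.T@(o["ee_pos"]+R@np.array([-.0002,.0002,0.0144])-[.4836,.1676,.095])*1000)
E
```

```text
{'time': 22.45, 'ee_pos': [0.4841, 0.1687, 0.1098], 'orientation': [0.9915, 0.13, 0.0008, -0.0002], 'force': [-0.462, 0.1718, -0.4461], 'wrist_torque': [-0.0385, -0.0417, 0.0206], 'opening': 0.3589, 'qpos': [-0.3915, 0.5018, -0.0512, 2.0184, 0.0424, 0.6208, -1.781]}
ring minus pin tool mm [ 0.62525085 -0.74354921 -0.35582622]
```

Emit:
jog_arm:
  rows:
    - [[-0.02,0.02,0.06,0,1],[-0.02,0.02,0.12,0,1],[-0.02,0.02,0.18,0,1],[-0.02,0.02,0.23,0,1],[-0.02,0.02,0.28,0,1],[-0.02,0.02,0.33,0,1],[-0.02,0.02,0.38,0,1],[-0.02,0.02,0.44,0,1],[-0.02,0.02,0.44,0,1]]

```text
time: 23.2
ee_pos: [0.4831, 0.1679, 0.0953]
orientation: [0.992, 0.13, -0.0, 0.0]
force: [0.3, -0.2, 0.0]
opening: 0.356
```

Emit:
jog_arm:
  rows:
    - [[0,0,0.1,0,1],[0,0,0.2,0,1],[0,0,0.32,0,1],[0,0,0.44,0,1],[0,0,0.54,0,1],[0,0,0.62,0,1],[0,0,0.66,0,1],[0,0,0.69,0,1],[0,0,0.72,0,1],[0,0,0.72,0,1]]

```text
time: 24.03
ee_pos: [0.4832, 0.1679, 0.074]
orientation: [0.992, 0.13, -0.0, 0.0]
force: [-0.4, -0.7, -1.2]
opening: 0.358
```

Emit:
jog_arm:
  rows:
    - [[0,0,0.03,0,1],[0,0,0.06,0,1],[0,0,0.09,0,1],[0,0,0.09,0,1]]

```text
time: 24.37
ee_pos: [0.4833, 0.1679, 0.0714]
orientation: [0.992, 0.13, 0.0, -0.0]
force: [-0.1, -0.1, 0.1]
opening: 0.354
```

Emit:
jog_arm:
  rows:
    - [[0,0,0.02,0,1],[0,0,0.04,0,1],[0,0,0.05,0,1],[0,0,0.05,0,1]]

```text
time: 24.7
ee_pos: [0.4833, 0.1679, 0.0711]
orientation: [0.992, 0.13, 0.0, -0.0]
force: [-4.9, -1.3, 17.9]
opening: 0.356
```

Firm contact at 71.1 mm (71.3 mm predicted). I'll unload a little, then release.

Emit:
jog_arm:
  rows:
    - [[0,0,-0.04,0,1],[0,0,-0.04,0,1],[0,0,-0.04,0,-1],[0,0,-0.04,0,-1],[0,0,-0.04,0,-1],[0,0,-0.04,0,-1]]

```text
time: 25.2
ee_pos: [0.4832, 0.1679, 0.0709]
orientation: [0.992, 0.13, -0.0, 0.0]
force: [0.2, -0.9, 0.6]
opening: 0.902
```

Emit:
jog_arm:
  rows:
    - [[0,0,-0.5,0,-1],[0,0,-1.3,0,-1],[0,0,-2.5,0,-1],[0,0,-3.7,0,-1],[-0.5,0,-4.2,0,-1],[-1.2,0.1,-4.3,0,-1],[-1.6,0.1,-4.3,0,-1],[-1.6,0.1,-4.3,0,-1]]

```text
time: 25.87
ee_pos: [0.4355, 0.1517, 0.2005]
orientation: [0.992, 0.13, -0.0, 0.0]
force: [-0.3, -0.3, 0.6]
opening: 1.002
```

```bash
python3 - <<'E'
from look import *
o=st(); o,c,T=look("w11"); pin=np.array([.4834,.1676])
topplane(c,T,pin,0.072,0.0105,0.0145); topplane(c,T,pin,0.058,0.0185,0.021)
cv2.imwrite("pics/w11c.png",cv2.resize(c["img"][70:220,220:420,::-1],None,fx=3,fy=3,interpolation=cv2.INTER_NEAREST))
c=eyes.camera("scene"); cv2.imwrite("pics/s11.png",c["img"][:,:,::-1]); P=pts(c); print([np.round(P[v,u],3) for u,v in ((272,228),(309,202))])
a=c["img"][180:270,390:470,::-1]; cv2.imwrite("pics/s11c.png",cv2.resize(a,None,fx=6,fy=6))
c0=np.load("pics/scene0.npz"); 
for n,(u0,u1,v0,v1) in {"loupe":(255,290,215,255),"can":(296,322,192,226),"book":(150,220,150,198)}.items():
    print(n,"depth med |diff|",np.median(np.abs(c["z_map"][v0:v1,u0:u1]-c0["z_map"][v0:v1,u0:u1])), np.percentile(np.abs(c["z_map"][v0:v1,u0:u1]-c0["z_map"][v0:v1,u0:u1]),98))
E
```

```text
{'time': 25.8667, 'ee_pos': [0.4355, 0.1517, 0.2005], 'orientation': [0.9915, 0.13, -0.0004, 0.0001], 'force': [-0.2841, -0.3162, 0.583], 'wrist_torque': [-0.0134, 0.0091, 0.0112], 'opening': 1.0016, 'qpos': [-0.3914, 0.3086, -0.0597, 2.0315, 0.0253, 0.803, -1.7759]}
top z at pin 0.0707 slope [-0.0081  0.002 ] 472
top z at pin 0.0567 slope [-0.0071 -0.0019] 412
[array([ 0.7  , -0.061,  0.044]), array([ 0.603, -0.044,  0.049])]
loupe depth med |diff| 0.0014458299 0.0050559645
can depth med |diff| 0.0015817583 0.0055895285
book depth med |diff| 0.0018058717 0.006689577
```

View pics/w11c.png

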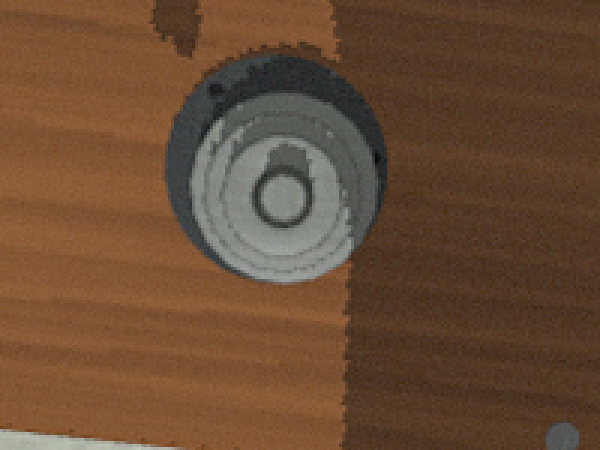

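View pics/s11c.png

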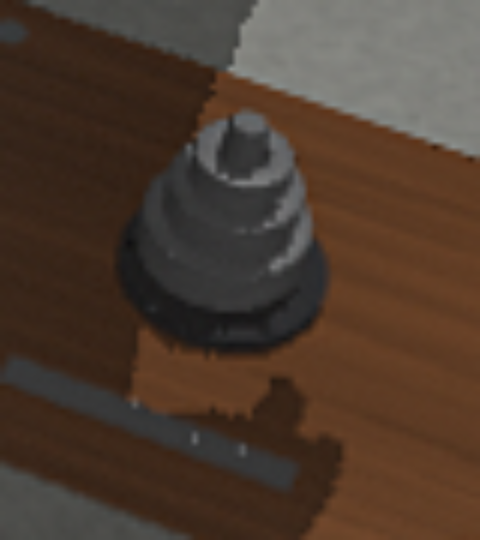

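View pics/s11.png

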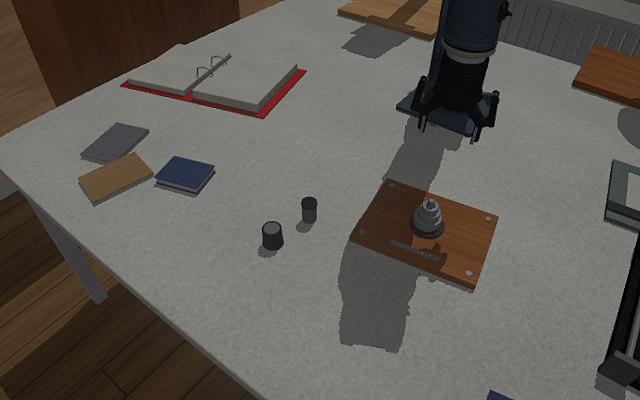

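The three rings stand in order on the pin at (428,217). Their tops read 70.7 and 56.7 mm, which is 72 and 58 mm once the −1.2 mm bias is allowed for. The loupe (272,236), can (309,210) and notebook (185,175) haven't moved, and the gripper is clear.

```bash
python3 -c "
from station import close_job; print(close_job())"
```

```text
the job is handed in; nothing more can be done
None
```

All three spacers are threaded on the pin in the order asked: wide, then middle, then narrow. I handed the job in at about 26 s, with the gripper open and clear of the stack.

- **Threading:** I located the pin and each held spacer's bore with the wrist camera. Each spacer then went past the pin's bevel with no push beyond its own weight in the readings between moves, so no searching was needed.
- **Seating:** I lowered each one until it touched what was below it. Contact read about 6, 12 and 18 N, against the 40 N limit. I then opened the gripper.
- **Final checks:**
  - **Heights:** the middle and narrow tops read 56.7 and 70.7 mm. The wide one read 40.8 mm just after it was seated. Each is about 1.2 mm under the full-home height of 58, 72 and 42 mm, the same shortfall the depth camera showed on the pin top.
  - **Flatness:** measured slopes were under 0.01.
  - **Bystanders:** the magnifier, film canister and notebook show no movement beyond camera noise.
- **Disagreements:**
  - The wrist-camera pin positions varied by about 1 mm between looks.
  - One outer-edge fit of the middle spacer came out about 3 mm off. I put that down to shadow edges, since the picture and height showed it in place.
  - Closing on each spacer pushed the arm up 1 to 4 mm with about 8 N against the table.

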